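# Line up the salvaged capacitors by height

### The arm

A 6-joint arm with a two-finger parallel gripper is mounted at the origin on the work surface. World frame = base frame: x ahead of the robot, y to its left, z up, the work surface at z = 0. Lengths are in m, angles in rad, forces in N, time in s.
With the tool pointing down it reaches from about 0.275 to 0.975 m from the base axis. Payload 8.4 kg.
Tool frame: the origin (TCP) lies on the centre line of the jaws, within the pads' length; the fingertips stand 8 mm ahead of it and the grasp point (between the pads) lies 11 mm behind it; z points along the fingers, y is the line along which they close (so a half turn about z gives the same grasp; the last joint's range is limited). The gripper opens to 92 mm and grips with 3 to 60 N. Pads are 20 mm wide; open, the fingers measure 128 mm over their backs; the gripper's body (75 mm by 189 mm) begins 69 mm behind the grasp point.
Start: joints at [1.125, 0.353, 1.633, -0, 1.155, -0.002], TCP at [0.268, 0.564, 0.223] pointing down, gripper open.
Joint ranges: [-2.63, 2.63], [-0.92, 2.1], [0.06, 2.66], [-1.3, 4.44], [0, 2.69], [-3.02, 3.02]. Speed limits (rad/s): [2.22, 2.22, 2.79, 3.14, 3.14, 3.14].

### API

Orientations are given as a 3x3 rotation matrix whose columns are the frame's x, y, z axes.
In Python, from plant import * gives the robot as it stands.
- The arm moves only by the tool carry_out, never from a script. Its argument "rows" is a list of rows, each a list of 2 entries, a list of its own where there are three numbers: the shift along the tool's x, y, z in m, then the turn about the tool's z in rad. A call has 1 to 8 rows; each row shifts and turns the commanded pose from where the row before left it, along the tool's axes as they then stand; what a row does not reach is not made up. A row lasts 1/12 s, in which the tool goes at most 41.7 mm and 7.16 degrees, less where a joint would pass 70% of its speed; a pose out of reach is approached as far as the arm can. A call with a gripper value outside its range is refused whole. "claw" is the opening, from 0 (shut) to 1 (fully open), set as the call begins (left out, the last holds). The fingers move at their own pace and stop on an object; "squeeze" is the grip in N (left out, the last holds). Time passes only in rows, so rows that do not move let the fingers close. It gives the time, the measured TCP pose, the force, the opening and the grip force at its end, in the units of the state.
- sense(): the state, without advancing time (a new reading comes with each control period).
- get_image(name): name is "scene" or "top"; returns a dict with "pixels" (420x560x3 uint8, red, green, blue), "K" (3x3 intrinsics, pixels), "R" (3x3) and "t" (3): a world point X has camera coordinates R X + t. Camera axes: x right, y down, z forward; pixel columns grow to the right and rows downward; lengths in m; the calibration is good to about 2 mm. A picture is of the moment at which its call begins. There is no depth.
- sign_off(): hands the job in; it is judged then, once.
Trained networks look in a picture, given as the dict that the camera call returned (one of the last four; its "shot" number tells which), for a name from the list of things; names that differ only in an ending like _2 or _b are one class to them, and where a whole thing is asked for, a point or a joint stands for the part that bears it (a point fixed in the world has none). Each returns a list of dicts, best first, with "conf" (0 to 1); they miss things now and then, are a little off and sometimes report something else, mostly with a low value. They report only what shows in the picture. A call takes as long as a camera call. They do not tell look-alikes from the thing itself.
- recognise(picture, thing): "centre" ([column, row] in pixels, amid what is visible of it).
- spot_point(picture, thing): "centre" ([column, row] in pixels: a listed point, or the origin of a listed thing).
The state is a dict: "time": time; "qpos": joint angles; "dq": joint speeds; "joint_efforts": joint torques, N m; "position": TCP position; "eef_rot": TCP orientation; "ft_force": force on the tool from outside, world axes, zero at the start; "ft_torque": the same for the moment, N m; "gripper_width": finger opening in m; "grasp_force": force on a finger pad.
Only numpy, scipy, OpenCV 4.12 (cv2) and the standard library are available. Lean on these libraries where they do the work, as an engineer would, in place of code of your own. Each camera call takes 0.05 s, during which the arm holds its last target. There are 200 camera calls.

### The job

Line up the four salvaged can capacitors on the row of marks in order of height: the shortest on the red mark, then each next taller one on the next mark along, so that the tallest ends on the white mark. Stand each one upright and centred on its mark, and let go of it. Leave the telephone handset and the transformer alone.

Things in the scene. Friction and masses are not known exactly. Their poses are not given: they have to be found in the camera images.
- cap_blue: the shortest can capacitor: an upright blue cylinder, 42 mm in diameter and 45 mm high, with two small brass terminals standing 5 mm above its top. Stands loose on the table at the start. Origin: centre of its underside; z up its axis.
- cap_yellow: the second shortest can capacitor: an upright yellow cylinder, 42 mm in diameter and 62 mm high, with two small brass terminals standing 5 mm above its top. Stands loose on the table at the start. Origin: centre of its underside; z up its axis.
- cap_black: the second tallest can capacitor: an upright black cylinder, 42 mm in diameter and 79 mm high, with two small brass terminals standing 5 mm above its top. Stands loose on the table at the start. Origin: centre of its underside; z up its axis.
- cap_silver: the tallest can capacitor: an upright bare silver aluminium cylinder, 42 mm in diameter and 96 mm high, with two small brass terminals standing 5 mm above its top. Stands loose on the table at the start. Origin: centre of its underside; z up its axis.
- mark_red: fixed red disc, 60 mm across, 3 mm thick, one of four in a straight row, 80 mm apart, on a fixed dark wooden strip (360 x 80 x 8 mm). It is at one end of the row, either one: the place of the shortest. Origin: centre of its underside, 8 mm above the table; its top is 11 mm above the table. y along the row, z up.
- mark_green: fixed green disc, 60 mm across, 3 mm thick, one of four in a straight row, 80 mm apart, on a fixed dark wooden strip (360 x 80 x 8 mm). A middle mark; whether next to red or to white varies, its colour has no meaning. Origin: centre of its underside, 8 mm above the table; its top is 11 mm above the table. y along the row, z up.
- mark_grey: fixed grey disc, 60 mm across, 3 mm thick, one of four in a straight row, 80 mm apart, on a fixed dark wooden strip (360 x 80 x 8 mm). A middle mark; whether next to red or to white varies, its colour has no meaning. Origin: centre of its underside, 8 mm above the table; its top is 11 mm above the table. y along the row, z up.
- mark_white: fixed white disc, 60 mm across, 3 mm thick, one of four in a straight row, 80 mm apart, on a fixed dark wooden strip (360 x 80 x 8 mm). It is at the other end of the row from the red one: the place of the tallest. Origin: centre of its underside, 8 mm above the table; its top is 11 mm above the table. y along the row, z up.
- handset: bystander: black telephone handset lying on the table to the robot's right, about 215 x 58 x 55 mm. Origin: centre of its underside; x along its length.
- transformer: bystander: red transformer with a dark steel core standing on the table to the robot's left, 66 x 56 x 56 mm. Origin: centre of its underside.
Mind the look-alikes: they are no part of the job. Several things have the shape of the cap_yellow; the one meant has the colours described above.

How it is judged:
At the end, for the whole second after the job is handed in: Each capacitor stands upright (within 0.1 rad), at rest and released, on the top of its own mark, its axis within 12 mm of the mark's centre: shortest on red, second shortest on the middle mark next to red, second tallest on the middle mark next to white, tallest on white (horizontal distance between cap_blue and mark_red below 0.012 m and z of cap_blue in the frame of mark_red below 0.007 m and horizontal distance between cap_silver and mark_white below 0.012 m and z of cap_silver in the frame of mark_white below 0.007 m and ((horizontal distance between cap_yellow and mark_green below 0.012 m and z of cap_yellow in the frame of mark_green below 0.007 m) or (horizontal distance between cap_yellow and mark_grey below 0.012 m and z of cap_yellow in the frame of mark_grey below 0.007 m)) and horizontal distance between cap_yellow and mark_red below 0.11 m and ((horizontal distance between cap_black and mark_green below 0.012 m and z of cap_black in the frame of mark_green below 0.007 m) or (horizontal distance between cap_black and mark_grey below 0.012 m and z of cap_black in the frame of mark_grey below 0.007 m)) and horizontal distance between cap_black and mark_white below 0.11 m and angle between each of cap_blue, cap_yellow, cap_black, cap_silver's own z axis and vertical below 0.1 rad and linear speed of each of cap_blue, cap_yellow, cap_black, cap_silver below 0.02 m/s); the robot touches nothing.
It fails at once if the handset is moved by more than 20 mm (distance of handset from where it was at the start of the episode above 0.02 m).
It fails at once if the transformer is moved by more than 20 mm (distance of transformer from where it was at the start of the episode above 0.02 m).
It also fails if it takes over 101 s, if anything falls off the work surface, if the arm or the gripper's body presses on something with over 40 N, if the wrist force passes 120 N, or if a joint passes its speed limit or range.

## Working session

There is one attempt and no reset: what is moved stays moved. The work goes in short steps, Python scripts to look and compute and a tool call to move; the robot and the scene stay as the last step left them, time stands still between calls to the robot, and variables do not carry over. Pictures are saved under pics/ and viewed, at most 14 in all, crops included, and the job is handed in when it is done.

Besides the shell and the picture viewer there is one more tool, called after "Emit:" as name([rows], argument=value, ...), one row to a line, values as JSON. carry_out: Moves the arm, as the interface text tells. Its arguments: {"type":"object","properties":{"rows":{"type":"array","items":{"type":"array"}},"claw":{"type":"number"},"squeeze":{"type":"number"}},"required":["rows"]}

```bash
mkdir -p pics; cat > h.py <<'E'
from plant import *
import numpy as np, cv2
def ray(im,px,z):
    K,R,t=map(np.array,(im["K"],im["R"],im["t"]))
    d=R.T@np.linalg.solve(K,[px[0],px[1],1.]); c=-R.T@t
    return (c+d*(z-c[2])/d[2])
def proj(im,X):
    p=np.array(im["K"])@(np.array(im["R"])@np.array(X)+np.array(im["t"])); return p[:2]/p[2]
E
python3 - <<'E'
from h import *
s=sense();print(s["time"],s["position"],np.round(s["eef_rot"],3).tolist(),s["gripper_width"])
for n in("scene","top"):
    im=get_image(n);cv2.imwrite(f"pics/{n}0.png",im["pixels"][:,:,::-1])
    print(n,np.round(-np.array(im["R"]).T@im["t"],3))
    for th,z in [("cap_blue",0),("cap_yellow",0),("cap_black",0),("cap_silver",0),("mark_red",.008),("mark_green",.008),("mark_grey",.008),("mark_white",.008),("handset",0),("transformer",0)]:
        for r in spot_point(im,th)[:4]:
            print(th,round(r["conf"],2),np.round(r["centre"]),np.round(ray(im,r["centre"],z)[:2],3))
E
```

```text
0.0 [0.26813965 0.56401714 0.22186172] [[-0.903, 0.429, -0.001], [0.429, 0.903, -0.001], [0.0, -0.001, -1.0]] 0.09195536537600431
scene [1.381 0.045 0.81 ]
cap_blue 0.59 [308. 214.] [0.444 0.072]
cap_yellow 0.89 [341. 210.] [0.417 0.165]
cap_yellow 0.85 [396. 222.] [0.452 0.317]
cap_yellow 0.84 [384. 199.] [0.353 0.296]
cap_yellow 0.67 [368. 216.] [0.435 0.24 ]
cap_black 0.65 [211. 208.] [ 0.445 -0.205]
cap_silver 0.63 [251. 215.] [ 0.464 -0.088]
mark_red 0.8 [331. 269.] [0.653 0.133]
mark_green 0.58 [268. 263.] [ 0.647 -0.021]
mark_grey 0.43 [127. 207.] [ 0.476 -0.437]
mark_white 0.56 [236. 264.] [ 0.659 -0.101]
handset 0.64 [127. 206.] [ 0.463 -0.443]
transformer 0.58 [450. 259.] [0.58  0.437]
top [ 0.305 -0.005  1.368]
cap_blue 0.48 [253. 244.] [0.442 0.075]
cap_yellow 0.84 [169. 243.] [0.452 0.314]
cap_yellow 0.74 [177. 271.] [0.374 0.291]
cap_yellow 0.63 [220. 253.] [0.421 0.169]
cap_yellow 0.6 [196. 247.] [0.439 0.237]
cap_black 0.68 [352. 241.] [ 0.443 -0.205]
cap_black 0.64 [312. 234.] [ 0.467 -0.093]
cap_silver 0.81 [314. 233.] [ 0.469 -0.098]
cap_silver 0.53 [228. 171.] [0.658 0.142]
mark_red 0.7 [229. 172.] [0.651 0.139]
mark_green 0.84 [285. 166.] [ 0.666 -0.023]
mark_grey 0.56 [257. 170.] [0.655 0.058]
mark_grey 0.17 [351. 237.] [ 0.453 -0.203]
mark_white 0.65 [317. 166.] [ 0.662 -0.115]
mark_white 0.54 [231. 175.] [0.643 0.133]
handset 0.82 [435. 223.] [ 0.487 -0.443]
transformer 0.6 [128. 196.] [0.594 0.436]
```

```bash
python3 - <<'E'
import cv2
a=cv2.imread("pics/scene0.png")[140:340,100:480];cv2.imwrite("pics/sc.png",cv2.resize(a,None,fx=2.1,fy=2.1,interpolation=2))
a=cv2.imread("pics/top0.png")[130:300,100:480];cv2.imwrite("pics/tc.png",cv2.resize(a,None,fx=2.1,fy=2.1,interpolation=2))
E
```

```text
(no output)
```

View pics/sc.png

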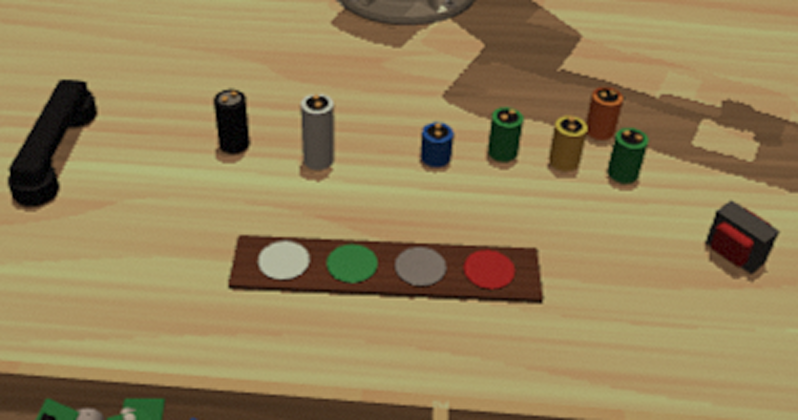

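View pics/tc.png

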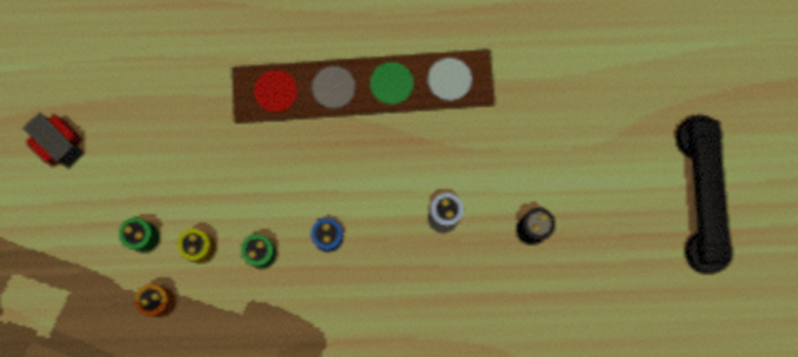

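The row, left to right in the scene view, is white, green, grey, red. The yellow capacitor is at about (370, 208), between two green look-alikes, with an orange one behind. Next I'll refine the positions by fitting silhouettes.

```bash
cat >> h.py <<'E'
from scipy.optimize import minimize
H=dict(blue=.045,yellow=.062,black=.079,silver=.096)
def cmask(im,c):
    h=cv2.cvtColor(im["pixels"],cv2.COLOR_RGB2HSV).astype(int);a,s,v=h[...,0],h[...,1],h[...,2]
    return dict(blue=(abs(a-110)<14)&(s>110),yellow=(abs(a-26)<6)&(s>165),black=v<60,silver=(s<60)&(v>80),
      red=((a<6)|(a>174))&(s>150),green=(abs(a-62)<14)&(s>90),grey=(s<50)&(v>60),white=(s<60)&(v>100))[c].astype(np.uint8)
def blob(im,c,g,r=22):
    m=cmask(im,c); w=np.zeros_like(m); cv2.circle(w,tuple(int(round(q)) for q in g),r,1,-1); m&=w
    n,l,st,ce=cv2.connectedComponentsWithStats(m)
    if n<2: return None
    k=1+np.argmax(st[1:,4]); cs,_=cv2.findContours((l==k).astype(np.uint8),0,1)
    return cv2.convexHull(max(cs,key=len)), ce[k], st[k,4]
A=np.linspace(0,2*np.pi,40)
def cyl(im,x,y,h,z0,r=.021):
    return cv2.convexHull(np.array([proj(im,(x+r*np.cos(a),y+r*np.sin(a),z)) for a in A for z in(z0,z0+h)],np.float32))
def fit(im,c,g,z0=0):
    b=blob(im,c,proj(im,(g[0],g[1],z0+H[c]/2)))
    if b is None: return None
    hull=b[0].astype(np.float32)
    # pixel hull runs through pixel centres: compare by centroid-ish mask overlap
    S=8;off=(hull.mean(0)[0]-30).round()
    def ras(p): 
        m=np.zeros((60*S,60*S),np.uint8);cv2.fillPoly(m,[np.round((p.reshape(-1,2)-off+.5)*S).astype(np.int32)],1);return m
    M=cv2.dilate(ras(hull),np.ones((S,S)))
    f=lambda p:(lambda C:1-(C&M).sum()/(C|M).sum())(ras(cyl(im,p[0],p[1],H[c],z0)))
    o=minimize(f,g[:2],method="Nelder-Mead",options=dict(initial_simplex=[g[:2],[g[0]+.01,g[1]],[g[0],g[1]+.01]],xatol=2e-4,fatol=1e-4))
    return np.round(o.x,4),round(1-o.fun,2)
E
python3 - <<'E'
from h import *
G=dict(blue=(.443,.074),yellow=(.438,.238),black=(.444,-.205),silver=(.466,-.092))
P=dict(red=(.652,.136),grey=(.655,.058),green=(.66,-.022),white=(.662,-.106))
for n in("scene","top"):
    im=get_image(n)
    for c in G: print(n,c,fit(im,c,G[c]))
    Q=[]
    for c in P:
        b=blob(im,c,proj(im,(*P[c],.011)));x=ray(im,b[1],.011)[:2];Q.append(x);print(n,c,np.round(x,4),b[2])
    Q=np.array(Q);m=Q.mean(0);u=np.linalg.svd(Q-m)[2][0];u*=np.sign(-u[1]);print("row",m.round(4),u.round(4),[(m+u*.08*k).round(4).tolist() for k in(-1.5,-.5,.5,1.5)])
E
```

```text
scene blue (array([0.4439, 0.0698]), np.float64(0.86))
scene yellow (array([0.353 , 0.2545]), np.float64(0.03))
scene black (array([ 0.4478, -0.2036]), np.float64(0.93))
scene silver (array([ 0.4665, -0.0864]), np.float64(0.25))
scene red [0.6502 0.1367] 376
scene grey [0.6546 0.0579] 194
scene green [ 0.6565 -0.0228] 341
scene white [ 0.6595 -0.103 ] 352
row [0.6552 0.0172] [ 0.0373 -0.9993] [[0.6507, 0.1371], [0.6537, 0.0572], [0.6567, -0.0228], [0.6597, -0.1027]]
top blue (array([0.4463, 0.066 ]), np.float64(0.86))
top yellow (array([0.4367, 0.2393]), np.float64(0.94))
top black (array([ 0.4473, -0.2056]), np.float64(0.91))
top silver (array([ 0.4693, -0.0898]), np.float64(0.8))
top red [0.6487 0.1343] 334
top grey [0.652  0.0547] 275
top green [ 0.6548 -0.0254] 320
top white [ 0.6581 -0.1051] 326
row [0.6534 0.0146] [ 0.039  -0.9992] [[0.6487, 0.1345], [0.6518, 0.0546], [0.655, -0.0253], [0.6581, -0.1053]]
```

Emit:
carry_out([
  [[0, 0, 0], 0.12],
  [[0, 0, 0], 0.12],
  [[0, 0, 0], 0.12],
  [[0, 0, 0], 0.12],
  [[0, 0, 0], 0.12],
  [[0, 0, 0], 0.12],
  [[0, 0, 0], 0.12],
  [[0, 0, 0], 0.12],
], claw=1, squeeze=20)

```text
time: 1.87
position: [0.2684, 0.5645, 0.2226]
eef_rot: [[-0.16, 0.987, -0.0], [0.987, 0.16, -0.0], [-0.0, -0.0, -1.0]]
ft_force: [-0.4, 0.6, 0.1]
gripper_width: 0.0917
grasp_force: 0.0
```

Emit:
carry_out([
  [[0, 0, 0], 0.08],
  [[0, 0, 0], 0.08],
  [[-0.032, 0.017, 0], 0],
  [[-0.032, 0.017, 0], 0],
  [[-0.032, 0.017, 0], 0],
  [[-0.032, 0.017, 0], 0],
  [[-0.032, 0.017, 0], 0],
  [[-0.032, 0.017, 0], 0],
])

```text
time: 2.53
position: [0.3722, 0.3717, 0.2227]
eef_rot: [[-0.007, 1.0, 0.0], [1.0, 0.007, 0.0], [0.0, 0.0, -1.0]]
ft_force: [0.4, 0.4, 0.1]
gripper_width: 0.0921
grasp_force: 0.0
```

Emit:
carry_out([
  [[-0.0268, 0.013, 0.01], 0],
  [[-0.0268, 0.013, 0.01], 0],
  [[-0.0268, 0.013, 0.01], 0],
  [[-0.0268, 0.013, 0.01], 0],
  [[-0.0268, 0.013, 0.01], 0],
  [[0, 0, 0.025], 0],
  [[0, 0, 0.025], 0],
  [[0, 0, 0], 0],
])

```text
time: 3.2
position: [0.4356, 0.2377, 0.1192]
eef_rot: [[-0.006, 1.0, -0.005], [1.0, 0.006, -0.003], [-0.003, -0.005, -1.0]]
ft_force: [-1.2, -0.8, -1.0]
gripper_width: 0.092
grasp_force: 0.0
```

Emit:
carry_out([
  [[0, 0.001, 0.022], 0],
  [[0, 0, 0.022], 0],
  [[0, 0, 0.022], 0],
  [[0, 0, 0.022], 0],
  [[0, 0, 0.007], 0],
  [[0, 0, 0], 0],
])

```text
time: 3.7
position: [0.4379, 0.2395, 0.0269]
eef_rot: [[-0.008, 1.0, -0.002], [1.0, 0.008, -0.001], [-0.001, -0.002, -1.0]]
ft_force: [0.6, 0.0, 0.2]
gripper_width: 0.0918
grasp_force: 0.0
```

Emit:
carry_out([
  [[0, 0, 0], 0],
  [[0, 0, 0], 0],
  [[0, 0, 0], 0],
  [[0, 0, 0], 0],
  [[0, 0, 0], 0],
  [[0, 0, 0], 0],
  [[0, 0, 0], 0],
  [[0, 0, 0], 0],
], claw=0.3, squeeze=20)

```text
time: 4.37
position: [0.4387, 0.2397, 0.0277]
eef_rot: [[-0.007, 1.0, 0.0], [1.0, 0.007, 0.0], [0.0, 0.0, -1.0]]
ft_force: [-0.2, 0.1, 1.9]
gripper_width: 0.0418
grasp_force: 20.0
```

Emit:
carry_out([
  [[0, 0, -0.02], 0],
  [[0, 0, -0.035], 0],
  [[0, 0, -0.035], 0],
  [[0, 0, 0], 0],
  [[-0.01, 0.01, 0], 0],
  [[-0.02, 0.024, 0], 0],
  [[-0.02, 0.024, 0], 0],
  [[-0.02, 0.024, 0], 0],
])

```text
time: 5.03
position: [0.5216, 0.1694, 0.1171]
eef_rot: [[-0.008, 1.0, -0.0], [1.0, 0.008, -0.0], [-0.0, -0.0, -1.0]]
ft_force: [0.3, 0.2, -1.8]
gripper_width: 0.0416
grasp_force: 20.0
```

Emit:
carry_out([
  [[-0.022, 0.026, 0], 0],
  [[-0.022, 0.026, 0], 0],
  [[-0.022, 0.026, 0], 0],
  [[-0.022, 0.026, 0], 0],
  [[-0.02, 0.022, 0], 0],
  [[-0.006, 0.007, 0], 0],
  [[0, 0, 0], 0],
  [[0, 0, 0], 0],
])

```text
time: 5.7
position: [0.6538, 0.0572, 0.1165]
eef_rot: [[-0.006, 1.0, -0.002], [1.0, 0.006, 0.0], [0.0, -0.002, -1.0]]
ft_force: [-0.1, 0.6, -1.9]
gripper_width: 0.0416
grasp_force: 20.0
```

```bash
python3 - <<'E'
from h import *
s=sense();p=s["position"];print(p)
for n in("scene","top"):
    im=get_image(n);cv2.imwrite(f"pics/{n}1.png",im["pixels"][:,:,::-1])
    print(fit(im,"yellow",p[:2],p[2]-.0275))
a=cv2.imread("pics/scene1.png")[140:340,100:480];cv2.imwrite("pics/sc1.png",cv2.resize(a,None,fx=2.1,fy=2.1,interpolation=2))
E
```

```text
[0.65384634 0.05721464 0.11652321]
None
None
```

View pics/sc1.png

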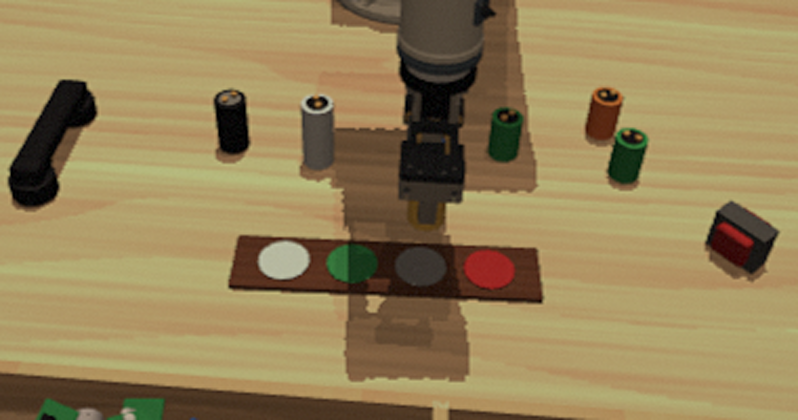

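The yellow can is held upright at about (303, 240), above the grey mark, so I'll lower it.

Emit:
carry_out([
  [[-0.001, -0.001, 0.015], 0],
  [[0, 0, 0.02], 0],
  [[0, 0, 0.02], 0],
  [[0, 0, 0.012], 0],
  [[0, 0, 0.006], 0],
  [[0, 0, 0.004], 0],
  [[0, 0, 0], 0],
  [[0, 0, 0], 0],
])

```text
time: 6.47
position: [0.6543, 0.0564, 0.0413]
eef_rot: [[-0.007, 1.0, 0.001], [1.0, 0.007, 0.0], [0.0, 0.001, -1.0]]
ft_force: [-0.6, 1.0, -1.1]
gripper_width: 0.0416
grasp_force: 20.0
```

Emit:
carry_out([
  [[0, 0, 0], 0],
  [[0, 0, 0], 0],
  [[0, 0, 0], 0],
  [[0, 0, 0], 0],
  [[0, 0, 0], 0],
  [[0, 0, 0], 0],
  [[0, 0, 0], 0],
  [[0, 0, 0], 0],
], claw=1)

```text
time: 7.13
position: [0.6539, 0.0561, 0.0406]
eef_rot: [[-0.007, 1.0, 0.0], [1.0, 0.007, 0.0], [0.0, 0.0, -1.0]]
ft_force: [0.5, 0.2, 0.7]
gripper_width: 0.0913
grasp_force: 0.0
```

Emit:
carry_out([
  [[0, 0, -0.02], 0],
  [[0, 0, -0.03], 0],
  [[0, 0, -0.03], 0],
  [[0, 0, 0], 0],
  [[0, -0.01, 0], 0],
  [[0, -0.025, 0], 0],
  [[0, -0.03, 0], 0],
  [[0, -0.03, 0], 0],
])

```text
time: 7.8
position: [0.5561, 0.0553, 0.119]
eef_rot: [[-0.007, 1.0, -0.003], [1.0, 0.007, -0.0], [-0.0, -0.003, -1.0]]
ft_force: [-0.5, -0.5, -0.5]
gripper_width: 0.092
grasp_force: 0.0
```

Emit:
carry_out([
  [[0.004, -0.025, 0], 0],
  [[0.004, -0.03, 0], 0],
  [[0.004, -0.03, 0], 0],
  [[0.004, -0.018, 0], 0],
  [[0, -0.006, 0], 0],
  [[0, 0, 0], 0],
  [[0, 0, 0], 0],
])

```text
time: 8.38
position: [0.4502, 0.0707, 0.1204]
eef_rot: [[-0.007, 1.0, 0.0], [1.0, 0.007, -0.0], [-0.0, 0.0, -1.0]]
ft_force: [0.6, -0.1, -0.4]
gripper_width: 0.0919
grasp_force: 0.0
```

```bash
python3 - <<'E'
from h import *
s=sense();print(s["position"])
for n in("scene","top"):
    im=get_image(n);cv2.imwrite(f"pics/{n}2.png",im["pixels"][:,:,::-1])
    print(fit(im,"yellow",(.654,.056),.011),fit(im,"blue",(.445,.071),0))
    print(np.round([ray(im,r["centre"],.011)[:2] for r in spot_point(im,"cap_yellow")],3).tolist(), np.round([ray(im,r["centre"],.0)[:2] for r in spot_point(im,"cap_blue")],3).tolist())
a=cv2.imread("pics/scene2.png")[140:340,100:480];cv2.imwrite("pics/sc2.png",cv2.resize(a,None,fx=2.1,fy=2.1,interpolation=2))
E
```

```text
[0.4502181  0.0706773  0.12041298]
(array([0.5932, 0.0677]), np.float64(0.02)) (array([0.4462, 0.0689]), np.float64(0.86))
[[0.653, 0.061], [0.431, 0.166], [0.378, 0.301]] [[0.45, 0.064]]
(array([0.6555, 0.0566]), np.float64(0.89)) None
[[0.457, 0.307], [0.649, 0.045], [0.42, 0.154], [0.369, 0.287]] []
```

View pics/sc2.png

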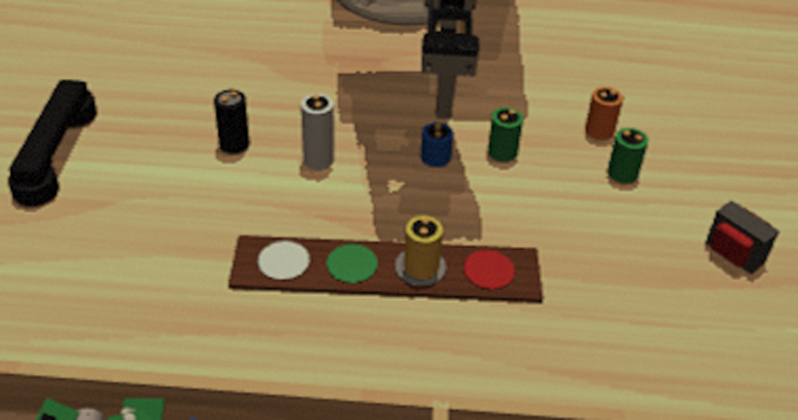

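The yellow can stands centred on grey, at about (302, 257). Blue is next.

Emit:
carry_out([
  [[-0.001, -0.004, 0.018], 0],
  [[0, 0, 0.025], 0],
  [[0, 0, 0.025], 0],
  [[0, 0, 0.025], 0],
  [[0, 0, 0.01], 0],
  [[0, 0, 0], 0],
  [[0, 0, 0], 0],
])

```text
time: 9.27
position: [0.4458, 0.0696, 0.0176]
eef_rot: [[-0.007, 1.0, -0.001], [1.0, 0.007, -0.0], [-0.0, -0.001, -1.0]]
ft_force: [0.1, 0.2, 0.2]
gripper_width: 0.0916
grasp_force: 0.0
```

Emit:
carry_out([
  [[0, 0, 0], 0],
  [[0, 0, 0], 0],
  [[0, 0, 0], 0],
  [[0, 0, 0], 0],
  [[0, 0, 0], 0],
  [[0, 0, 0], 0],
  [[0, 0, 0], 0],
  [[0, 0, 0], 0],
], claw=0.3)

```text
time: 9.93
position: [0.446, 0.0697, 0.0177]
eef_rot: [[-0.007, 1.0, 0.0], [1.0, 0.007, 0.0], [0.0, 0.0, -1.0]]
ft_force: [-0.3, 0.3, 2.2]
gripper_width: 0.0416
grasp_force: 20.0
```

Emit:
carry_out([
  [[0, 0, -0.02], 0],
  [[0, 0, -0.035], 0],
  [[0, 0, -0.035], 0],
  [[0, 0, 0], 0],
  [[0.004, 0.012, 0], 0],
  [[0.009, 0.025, 0], 0],
  [[0.009, 0.028, 0], 0],
  [[0.009, 0.028, 0], 0],
])

```text
time: 10.6
position: [0.5395, 0.1018, 0.106]
eef_rot: [[-0.007, 1.0, -0.002], [1.0, 0.007, -0.0], [-0.0, -0.002, -1.0]]
ft_force: [0.8, -0.9, -0.1]
gripper_width: 0.0415
grasp_force: 20.0
```

Emit:
carry_out([
  [[0.009, 0.028, 0], 0],
  [[0.009, 0.028, 0], 0],
  [[0.009, 0.028, 0], 0],
  [[0.006, 0.018, 0], 0],
  [[0.002, 0.008, 0], 0],
  [[0, 0, 0], 0],
  [[0, 0, 0], 0],
])

```text
time: 11.18
position: [0.6471, 0.1368, 0.1057]
eef_rot: [[-0.007, 1.0, -0.003], [1.0, 0.007, -0.001], [-0.001, -0.003, -1.0]]
ft_force: [0.1, 0.2, -0.4]
gripper_width: 0.0414
grasp_force: 20.0
```

Emit:
carry_out([
  [[0, 0.002, 0.015], 0],
  [[0, 0, 0.02], 0],
  [[0, 0, 0.02], 0],
  [[0, 0, 0.012], 0],
  [[0, 0, 0.006], 0],
  [[0, 0, 0.002], 0],
  [[0, 0, 0], 0],
  [[0, 0, 0], 0],
])

```text
time: 11.85
position: [0.6508, 0.1372, 0.0333]
eef_rot: [[-0.007, 1.0, 0.001], [1.0, 0.007, 0.0], [0.0, 0.001, -1.0]]
ft_force: [-0.2, -0.1, -0.8]
gripper_width: 0.0418
grasp_force: 20.0
```

Emit:
carry_out([
  [[0, 0, 0], 0],
  [[0, 0, 0], 0],
  [[0, 0, 0], 0],
  [[0, 0, 0], 0],
  [[0, 0, 0], 0],
  [[0, 0, 0], 0],
  [[0, 0, 0], 0],
  [[0, 0, 0], 0],
], claw=1)

```text
time: 12.52
position: [0.6503, 0.1371, 0.0326]
eef_rot: [[-0.007, 1.0, -0.0], [1.0, 0.007, -0.0], [-0.0, -0.0, -1.0]]
ft_force: [-0.5, -0.4, -0.5]
gripper_width: 0.0914
grasp_force: 0.0
```

Emit:
carry_out([
  [[0, 0, -0.02], 0],
  [[0, 0, -0.035], 0],
  [[0, 0, -0.035], 0],
  [[0, 0, -0.035], 0],
  [[0, -0.01, -0.01], 0],
  [[-0.02, -0.02, 0], 0],
  [[-0.03, -0.02, 0], 0],
  [[-0.03, -0.02, 0], 0],
])

```text
time: 13.18
position: [0.5797, 0.0564, 0.1675]
eef_rot: [[-0.009, 1.0, 0.0], [1.0, 0.009, -0.0], [-0.0, 0.0, -1.0]]
ft_force: [0.5, -0.7, 0.6]
gripper_width: 0.0918
grasp_force: 0.0
```

Emit:
carry_out([
  [[-0.025, -0.018, 0], 0],
  [[-0.026, -0.02, 0], 0],
  [[-0.026, -0.02, 0], 0],
  [[-0.026, -0.02, 0], 0],
  [[-0.026, -0.02, 0], 0],
  [[-0.018, -0.014, 0], 0],
  [[0, 0, 0], 0],
  [[0, 0, 0], 0],
])

```text
time: 13.85
position: [0.4693, -0.0917, 0.1675]
eef_rot: [[-0.005, 1.0, 0.0], [1.0, 0.005, 0.0], [0.0, 0.0, -1.0]]
ft_force: [0.2, 0.6, 0.2]
gripper_width: 0.0917
grasp_force: 0.0
```

```bash
python3 - <<'E'
from h import *
s=sense();print(s["position"])
for n in("scene","top"):
    im=get_image(n);cv2.imwrite(f"pics/{n}3.png",im["pixels"][:,:,::-1])
    print(fit(im,"blue",(.65,.137),.011))
    print(np.round([ray(im,r["centre"],0)[:2] for r in spot_point(im,"cap_silver")],3).tolist())
a=cv2.imread("pics/scene3.png")[140:340,100:480];cv2.imwrite("pics/sc3.png",cv2.resize(a,None,fx=2.1,fy=2.1,interpolation=2))
E
```

```text
[ 0.46933959 -0.09169183  0.1675465 ]
(array([0.6481, 0.1368]), np.float64(0.91))
[[0.468, -0.092]]
(array([0.6505, 0.1348]), np.float64(0.88))
[[0.653, 0.053], [0.462, -0.093]]
```

View pics/sc3.png

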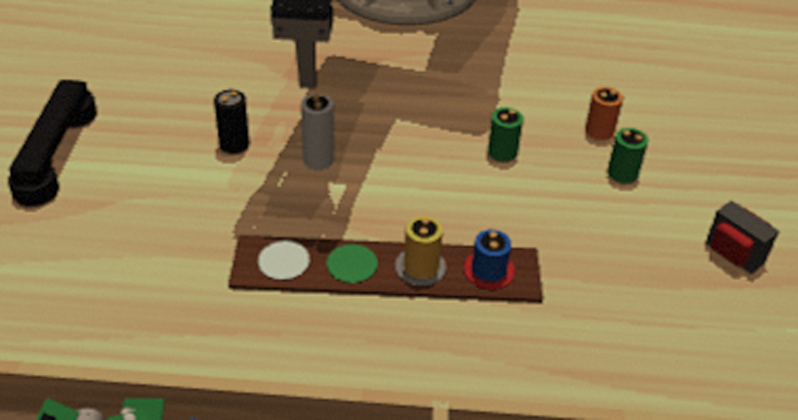

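Blue stands centred on red, at about (334, 263). The gripper is above the silver can.

Emit:
carry_out([
  [[0, -0.001, 0.02], 0],
  [[0, 0, 0.025], 0],
  [[0, 0, 0.025], 0],
  [[0, 0, 0.025], 0],
  [[0, 0, 0.018], 0],
  [[0, 0, 0.006], 0],
  [[0, 0, 0], 0],
  [[0, 0, 0], 0],
])

```text
time: 14.72
position: [0.4695, -0.0908, 0.0488]
eef_rot: [[-0.008, 1.0, -0.0], [1.0, 0.008, 0.0], [0.0, -0.0, -1.0]]
ft_force: [-0.2, -0.2, -0.5]
gripper_width: 0.0916
grasp_force: 0.0
```

Emit:
carry_out([
  [[0, 0, 0], 0],
  [[0, 0, 0], 0],
  [[0, 0, 0], 0],
  [[0, 0, 0], 0],
  [[0, 0, 0], 0],
  [[0, 0, 0], 0],
  [[0, 0, 0], 0],
  [[0, 0, 0], 0],
], claw=0.3)

```text
time: 15.38
position: [0.469, -0.0912, 0.0486]
eef_rot: [[-0.007, 1.0, 0.0], [1.0, 0.007, -0.0], [-0.0, 0.0, -1.0]]
ft_force: [0.4, -0.3, 1.2]
gripper_width: 0.0419
grasp_force: 20.0
```

Emit:
carry_out([
  [[0, 0, -0.015], 0],
  [[0, 0, -0.025], 0],
  [[0, 0, -0.01], 0],
  [[0, 0, 0], 0],
  [[0, 0.012, 0], 0],
  [[-0.002, 0.024, 0], 0],
  [[-0.002, 0.025, 0], 0],
  [[-0.002, 0.025, 0], 0],
])

```text
time: 16.05
position: [0.5561, -0.0965, 0.0972]
eef_rot: [[-0.007, 1.0, -0.001], [1.0, 0.007, 0.0], [0.0, -0.001, -1.0]]
ft_force: [1.0, -0.9, -2.3]
gripper_width: 0.0418
grasp_force: 20.0
```

Emit:
carry_out([
  [[-0.002, 0.025, 0], 0],
  [[-0.002, 0.025, 0], 0],
  [[-0.001, 0.025, 0], 0],
  [[-0.001, 0.02, 0], 0],
  [[0, 0.008, 0], 0],
  [[0, 0, 0], 0],
  [[0, 0, 0], 0],
  [[0, 0, 0], 0],
])

```text
time: 16.72
position: [0.6565, -0.1017, 0.0976]
eef_rot: [[-0.007, 1.0, -0.002], [1.0, 0.007, 0.0], [0.0, -0.002, -1.0]]
ft_force: [-1.0, -0.6, -1.5]
gripper_width: 0.0415
grasp_force: 20.0
```

Emit:
carry_out([
  [[-0.002, 0.002, 0.012], 0],
  [[0, 0, 0.012], 0],
  [[0, 0, 0.007], 0],
  [[0, 0, 0.004], 0],
  [[0, 0, 0.002], 0],
  [[0, 0, 0], 0],
  [[0, 0, 0], 0],
  [[0, 0, 0], 0],
])

```text
time: 17.38
position: [0.6604, -0.1038, 0.062]
eef_rot: [[-0.007, 1.0, 0.001], [1.0, 0.007, -0.0], [-0.0, 0.001, -1.0]]
ft_force: [0.8, 0.7, -2.6]
gripper_width: 0.0419
grasp_force: 20.0
```

Emit:
carry_out([
  [[0, 0, 0], 0],
  [[0, 0, 0], 0],
  [[0, 0, 0], 0],
  [[0, 0, 0], 0],
  [[0, 0, 0], 0],
  [[0, 0, 0], 0],
  [[0, 0, 0], 0],
  [[0, 0, 0], 0],
], claw=1)

```text
time: 18.05
position: [0.6601, -0.1038, 0.0616]
eef_rot: [[-0.007, 1.0, 0.0], [1.0, 0.007, -0.0], [-0.0, 0.0, -1.0]]
ft_force: [0.4, 0.4, -0.3]
gripper_width: 0.0914
grasp_force: 0.0
```

Emit:
carry_out([
  [[0, 0, -0.02], 0],
  [[0, 0, -0.03], 0],
  [[0, 0, -0.03], 0],
  [[0, 0, -0.01], 0],
  [[0, 0, 0], 0],
  [[-0.012, -0.022, 0], 0],
  [[-0.014, -0.03, 0], 0],
  [[-0.014, -0.03, 0], 0],
])

```text
time: 18.72
position: [0.5766, -0.1442, 0.1496]
eef_rot: [[-0.008, 1.0, -0.002], [1.0, 0.008, 0.0], [0.0, -0.002, -1.0]]
ft_force: [-0.4, -1.0, 0.8]
gripper_width: 0.092
grasp_force: 0.0
```

Emit:
carry_out([
  [[-0.014, -0.03, 0], 0],
  [[-0.014, -0.03, 0], 0],
  [[-0.014, -0.03, 0], 0],
  [[-0.012, -0.026, 0], 0],
  [[-0.006, -0.012, 0], 0],
  [[0, 0, 0], 0],
  [[0, 0, 0], 0],
])

```text
time: 19.3
position: [0.4509, -0.2054, 0.1511]
eef_rot: [[-0.006, 1.0, -0.0], [1.0, 0.006, 0.0], [0.0, -0.0, -1.0]]
ft_force: [0.2, -0.8, -0.7]
gripper_width: 0.0917
grasp_force: 0.0
```

```bash
python3 - <<'E'
from h import *
s=sense();print(s["position"])
for n in("scene","top"):
    im=get_image(n);cv2.imwrite(f"pics/{n}4.png",im["pixels"][:,:,::-1])
    print(fit(im,"silver",(.659,-.104),.011),fit(im,"black",(.4475,-.2045),0))
    print(np.round([ray(im,r["centre"],0.011)[:2] for r in spot_point(im,"cap_silver")],3).tolist())
a=cv2.imread("pics/scene4.png")[140:340,100:480];cv2.imwrite("pics/sc4.png",cv2.resize(a,None,fx=2.1,fy=2.1,interpolation=2))
E
```

```text
[ 0.45091497 -0.2053986   0.15110298]
(array([ 0.6583, -0.099 ]), np.float64(0.31)) (array([ 0.4481, -0.2034]), np.float64(0.96))
[[0.652, -0.101], [0.593, 0.432]]
(array([ 0.6571, -0.1011]), np.float64(0.68)) (array([ 0.462 , -0.1868]), np.float64(0.29))
[[0.663, -0.113]]
```

View pics/sc4.png

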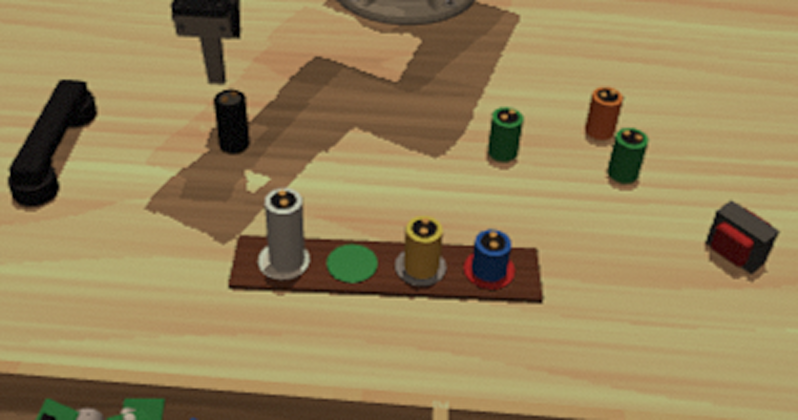

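Silver stands centred on white, at about (236, 252). Black is last.

Emit:
carry_out([
  [[0.001, -0.003, 0.018], 0],
  [[0, 0, 0.025], 0],
  [[0, 0, 0.025], 0],
  [[0, 0, 0.025], 0],
  [[0, 0, 0.012], 0],
  [[0, 0, 0.005], 0],
  [[0, 0, 0], 0],
  [[0, 0, 0], 0],
])

```text
time: 20.17
position: [0.4485, -0.2042, 0.0418]
eef_rot: [[-0.008, 1.0, 0.0], [1.0, 0.008, -0.0], [-0.0, 0.0, -1.0]]
ft_force: [-0.1, 0.5, -0.1]
gripper_width: 0.0921
grasp_force: 0.0
```

Emit:
carry_out([
  [[0, 0, 0], 0],
  [[0, 0, 0], 0],
  [[0, 0, 0], 0],
  [[0, 0, 0], 0],
  [[0, 0, 0], 0],
  [[0, 0, 0], 0],
  [[0, 0, 0], 0],
  [[0, 0, 0], 0],
], claw=0.3)

```text
time: 20.83
position: [0.4479, -0.2044, 0.0417]
eef_rot: [[-0.007, 1.0, 0.0], [1.0, 0.007, -0.0], [-0.0, 0.0, -1.0]]
ft_force: [-0.3, 0.0, 0.6]
gripper_width: 0.0415
grasp_force: 20.0
```

Emit:
carry_out([
  [[0, 0, -0.02], 0],
  [[0, 0, -0.03], 0],
  [[0.01, 0, -0.01], 0],
  [[0.025, 0, 0], 0],
  [[0.03, 0, 0], 0],
  [[0.03, 0, 0], 0],
  [[0.03, 0, 0], 0],
  [[0.03, 0, 0], 0],
])

```text
time: 21.5
position: [0.446, -0.0476, 0.1013]
eef_rot: [[-0.006, 1.0, -0.0], [1.0, 0.006, 0.0], [0.0, -0.0, -1.0]]
ft_force: [-0.2, 0.2, -0.7]
gripper_width: 0.0416
grasp_force: 20.0
```

Emit:
carry_out([
  [[0.018, 0.012, 0], 0],
  [[0.006, 0.024, 0], 0],
  [[0, 0.028, 0], 0],
  [[0, 0.028, 0], 0],
  [[0, 0.028, 0], 0],
  [[0, 0.028, 0], 0],
  [[0, 0.028, 0], 0],
  [[0, 0.02, 0], 0],
])

```text
time: 22.17
position: [0.6444, -0.0231, 0.101]
eef_rot: [[-0.007, 1.0, 0.001], [1.0, 0.007, 0.0], [0.0, 0.001, -1.0]]
ft_force: [0.7, -0.1, -0.6]
gripper_width: 0.042
grasp_force: 20.0
```

Emit:
carry_out([
  [[0, 0.01, 0], 0],
  [[0, 0.003, 0], 0],
  [[0, 0, 0], 0],
  [[0, 0, 0], 0],
])

```text
time: 22.5
position: [0.6539, -0.0237, 0.1011]
eef_rot: [[-0.007, 1.0, -0.002], [1.0, 0.007, 0.0], [0.0, -0.002, -1.0]]
ft_force: [-0.9, 0.4, -1.6]
gripper_width: 0.0415
grasp_force: 20.0
```

Emit:
carry_out([
  [[0, 0.001, 0.014], 0],
  [[0, 0, 0.016], 0],
  [[0, 0, 0.01], 0],
  [[0, 0, 0.004], 0],
  [[0, 0, 0.003], 0],
  [[0, 0, 0], 0],
  [[0, 0, 0], 0],
  [[0, 0, 0], 0],
])

```text
time: 23.17
position: [0.657, -0.0239, 0.0553]
eef_rot: [[-0.007, 1.0, 0.001], [1.0, 0.007, -0.0], [-0.0, 0.001, -1.0]]
ft_force: [-1.1, -0.2, -0.4]
gripper_width: 0.0417
grasp_force: 20.0
```

Emit:
carry_out([
  [[0, 0, 0], 0],
  [[0, 0, 0], 0],
  [[0, 0, 0], 0],
  [[0, 0, 0], 0],
  [[0, 0, 0], 0],
  [[0, 0, 0], 0],
  [[0, 0, 0], 0],
  [[0, 0, 0], 0],
], claw=1)

```text
time: 23.83
position: [0.6565, -0.0238, 0.0546]
eef_rot: [[-0.007, 1.0, 0.0], [1.0, 0.007, 0.0], [0.0, 0.0, -1.0]]
ft_force: [-0.1, -0.1, -0.7]
gripper_width: 0.0912
grasp_force: 0.0
```

Emit:
carry_out([
  [[0, 0, -0.02], 0],
  [[0, 0, -0.03], 0],
  [[0, 0, -0.035], 0],
  [[0, 0, -0.035], 0],
  [[0, 0, 0], 0],
  [[0, -0.03, 0], 0],
  [[0, -0.03, 0], 0],
  [[0, -0.03, 0], 0],
])

```text
time: 24.5
position: [0.5654, -0.0244, 0.1744]
eef_rot: [[-0.007, 1.0, 0.0], [1.0, 0.007, -0.0], [-0.0, 0.0, -1.0]]
ft_force: [-0.0, 0.7, -0.2]
gripper_width: 0.0917
grasp_force: 0.0
```

Emit:
carry_out([
  [[0, -0.03, 0], 0],
  [[0, -0.03, 0], 0],
  [[0, -0.03, 0], 0],
  [[0, -0.02, 0], 0],
  [[0, 0, 0], 0],
  [[0, 0, 0], 0],
])

```text
time: 25.0
position: [0.4563, -0.0253, 0.1749]
eef_rot: [[-0.007, 1.0, 0.001], [1.0, 0.007, -0.0], [-0.0, 0.001, -1.0]]
ft_force: [0.7, -0.8, -1.2]
gripper_width: 0.0921
grasp_force: 0.0
```

```bash
python3 - <<'E'
from h import *
s=sense();print(s["position"])
T=dict(yellow=(.6527,.0559),blue=(.6497,.1358),silver=(.659,-.104),black=(.656,-.024))
for n in("scene","top"):
    im=get_image(n);cv2.imwrite(f"pics/{n}5.png",im["pixels"][:,:,::-1])
    for c in T: print(n,c,T[c],fit(im,c,T[c],.011),np.round([ray(im,r["centre"],0.011)[:2] for r in spot_point(im,"cap_"+c)],3).tolist())
a=cv2.imread("pics/scene5.png")[220:300,190:370];b=cv2.imread("pics/top5.png")[135:205,190:370];cv2.imwrite("pics/f5.png",cv2.resize(cv2.vconcat([a,b]),None,fx=4,fy=4,interpolation=2)[:600])
E
```

```text
[ 0.45628101 -0.02526131  0.17490639]
scene yellow (0.6527, 0.0559) (array([0.5924, 0.068 ]), np.float64(0.02)) [[0.646, 0.057], [0.389, 0.296], [0.468, 0.313], [0.653, -0.102], [0.435, 0.168]]
scene blue (0.6497, 0.1358) (array([0.6476, 0.1369]), np.float64(0.91)) [[0.649, 0.133]]
scene silver (0.659, -0.104) (array([ 0.6717, -0.1018]), np.float64(0.33)) [[0.659, -0.097]]
scene black (0.656, -0.024) (array([ 0.6677, -0.0218]), np.float64(0.68)) [[0.654, -0.027]]
top yellow (0.6527, 0.0559) (array([0.655 , 0.0566]), np.float64(0.91)) [[0.449, 0.313], [0.655, -0.027], [0.375, 0.295], [0.422, 0.154], [0.654, 0.056]]
top blue (0.6497, 0.1358) (array([0.6509, 0.1348]), np.float64(0.89)) [[0.647, 0.137], [0.663, -0.02]]
top silver (0.659, -0.104) (array([ 0.6571, -0.1011]), np.float64(0.68)) [[0.661, -0.102]]
top black (0.656, -0.024) (array([ 0.6557, -0.0262]), np.float64(0.89)) [[0.644, -0.015]]
```

View pics/f5.png

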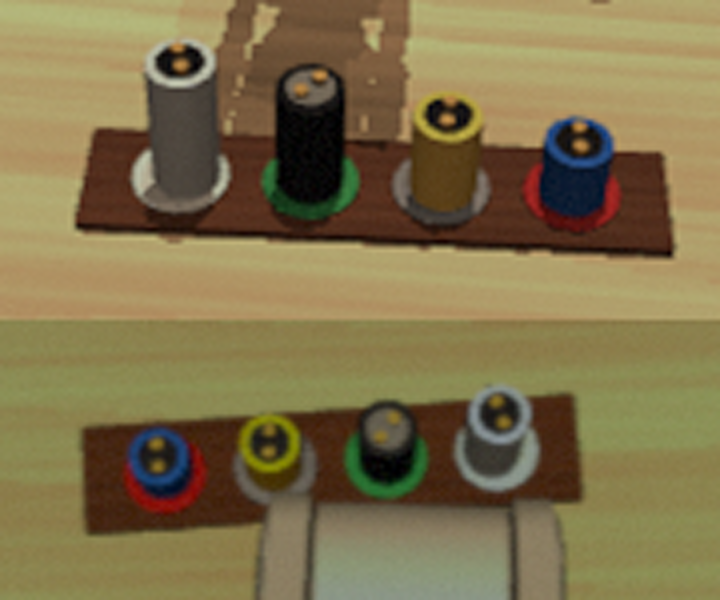

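All four cans stand upright and released, centred on their marks within a few mm: silver on white, black on green, yellow on grey, blue on red. I'm handing it in.

```bash
python3 -c "
from plant import *
print(sign_off())"
```

```text
the job is handed in; nothing more can be done
None
```

I placed and released all four capacitors in order of height (blue on red, yellow on grey, black on green, silver on white) and handed the job in at about 25 s; the last pictures show each upright and within a few mm of its mark's centre, but no verdict came back.

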